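Fetch a chilling ball and hold its dish ready over the mug

ROBOT

A 7-joint arm with a two-finger parallel gripper is mounted at the origin on the work surface. World frame = base frame: x ahead of the robot, y to its left, z up, the work surface at z = 0. Lengths are in mm, angles in degrees, forces in N, time in s.
With the tool pointing down it reaches from about 400 to 875 mm from the base axis. Payload 4.4 kg.
Tool frame: the origin (TCP) lies between the finger pads; the fingertips stand 8 mm ahead of it and the grasp point (between the pads) lies 11 mm behind it; z points along the fingers, y is the line along which they close (so a half turn about z gives the same grasp; the last joint's range is limited). The gripper opens to 85 mm and grips with 20 to 120 N. Pads are 22 mm wide; open, the fingers measure 114 mm over their backs; the gripper's body (76 mm by 85 mm) begins 54 mm behind the grasp point. The pads swing forward as they close: fully open they stand 13 mm farther back than shut.
Start: joints at [-3.77, 36.005, 2.206, 86.941, -1.547, 57.084, -1.146], TCP at [650.014, 0.028, 206.113] pointing down, gripper open.
Joint ranges: [-175.42, 175.42], [-21.48, 121.26], [-71.46, 75.88], [10.55, 141.38], [-63.04, 243.04], [13.31, 113.54], [-168.57, 168.57]. Speed limits (degrees/s): [147.25, 147.25, 180, 180, 180, 180, 180].

INTERFACE

Orientations are given as a 3x3 rotation matrix whose columns are the frame's x, y, z axes.
In Python, from rig import read_state, camera, close_job gives the robot as it stands. The module is installed in compiled form; this text tells all that it offers.
- The arm moves only by the tool play_rows, never from a script. Its argument "rows" is a list of rows, each an object of numbers: "gripper": the opening, from 0 (shut) to 1 (fully open); "tx", "ty", "tz": the shift along the world's x, y, z in units of 1000 mm (1.0 is 1000 mm); "wx", "wy", "wz": the turn, a rotation vector about the world's x, y, z in units of 30 degrees (1.0 is 30 degrees). A call has 1 to 10 rows; each row shifts and turns the commanded pose from where the row before left it; what a row does not reach is not made up. A row lasts 1/10 s, in which the tool goes at most 50 mm and 8.59 degrees, less where a joint would pass 70% of its speed; a pose out of reach is approached as far as the arm can. A call with a number of a shift or a turn outside -1 to 1 is refused whole. A call with a gripper value outside its range is refused whole. The fingers move at their own pace and stop on an object; the grip force is fixed at half the most. Time passes only in rows, so rows that do not move let the fingers close. It gives the time, the measured TCP pose, the force, the opening and the grip force at its end, in the units of the state.
- read_state(): the state, without advancing time (a new reading comes with each control period).
- camera(name): name is "scene" or "side" or "wrist"; returns a dict with "color" (420x560x3 uint8, red, green, blue), "mtx" (3x3 intrinsics, pixels), "R" (3x3) and "t" (3): a world point X has camera coordinates R X + t; the wrist camera has in their place "tool_from_camera" (4x4, takes a point from camera to tool coordinates, whose origin is the TCP and whose axes are the flange's). Camera axes: x right, y down, z forward; pixel columns grow to the right and rows downward; lengths in mm; the calibration is good to about 2 mm. The wrist camera is an equidistant fisheye: a pixel r from the principal point sees the ray r / f radians off the axis. A picture is of the moment at which its call begins: read the wrist's pose just before it. There is no depth.
- close_job(): hands the job in; it is judged then, once.
The state is a dict: "time": time; "joints": joint angles; "qd": joint speeds; "effort": joint torques, N m; "ee_pos": TCP position; "eef_rot": TCP orientation; "contact_force": force on the tool from outside, world axes, zero at the start; "ft_torque": the same for the moment, N m; "finger_gap": opening from 0.0 (shut) to 1.0 (fully open); "gripper_force": force on a finger pad.
Only numpy, scipy, OpenCV 4.12 (cv2) and the standard library are available. Lean on these libraries where they do the work, as an engineer would, in place of code of your own. Each camera call takes 0.05 s, during which the arm holds its last target. There are 200 camera calls.

TASK

Push the orange tab of the ball rack's spring slide all the way in so that the steel chilling ball is ejected and rolls through the spout into the blue dish; do not touch the ball itself. When the ball lies still, lift the dish by its hoop handle and, in the air, turn it a quarter turn towards the glass mug's side, so that its spout, which faced the rack, now points away from the cream canister; keep the dish level and the ball in the middle all the while. Finish still holding the dish steady and level, the tip of its spout just above the middle of the mug's mouth and the dish touching nothing else (no tipping, no putting down), with everything else left where it stands.

Things in the scene. Friction and masses are not known exactly. Their poses are not given: they have to be found in the camera images.
- rack: Fixed wooden ball rack, 125 x 48 mm, 31 mm high, on a steel foot 150 x 85 mm; two cheeks (tops 53 mm up) guide the ball up a gentle ramp. Origin on the work surface; x = the way the ball leaves (block ends at x 50 mm), z up. At the start the ball sits at x 30 mm, the dish stands at about x 136 mm, and mug and canister stand 200 to 230 mm to either side of the dish (rack +y and -y), either one on either side.
- slide (a joint): Spring ejector slide, m: 0 = out (rest), 0.035 = fully in, at the stop. Pushing its tab along the rack's +x makes it grow; the spring takes 1.5 N to start, about 6 N fully in, and returns it when let go. Beyond about 0.030 the ball is off the rack.
- slide_tab (a point): Middle of the face to be pushed (facing rack -x) of the slide's upright orange tab, 90 mm above the work surface. The tab is 32 mm wide (rack y), 10 mm thick (rack x), its top 105 mm above the surface; it stands free above the rack and moves with the slide.
- ball: Polished steel ball, 30 mm diameter, about 90 g, loose. Origin at its centre; its axes turn as it rolls.
- dish: Loose blue eight-sided dished plate, about 280 g, 125 mm across, rim 38 mm high, floor rising 15 degrees from middle to rim, foot 90 mm across. Origin: centre of underside, z up. An open spout 43 mm wide reaches 80 mm out along dish -x; at the start it faces the rack (dish x along rack x), 6 mm off. Hoop handle over the middle in the dish's y-z plane: posts at y +-65 mm, wooden bar on top.
- dish_grip (a point): Middle of the hoop's wooden bar, right above the dish's centre and 105 mm above its underside. The bar runs along the dish's y (136 mm long), is 12 mm thick along the dish's x and 14 mm high (98 to 112 mm); grip it across its thickness from above.
- spout_tip (a point): Outer end of the spout's floor, middle: 80 mm from the dish's centre along its -x and 27.5 mm above its underside.
- dish_mid (a point): Where the ball's centre lies when it rests in the middle of the dish: on the dish's axis, 21.5 mm above its underside.
- mug: Loose clear glass mug, 84 mm across, 85 mm high, with a handle reaching 37 mm out along its own +y. Origin at the centre of the underside.
- mug_rim (a point): Centre of the mug's mouth, 85 mm above its underside; the mouth is 76 mm wide.
- canister: Loose cream ceramic canister with a wooden lid and knob, 94 mm across, 130 mm high in all. Origin at the centre of the underside. To be left alone.
- jug: Loose steel milk jug with a handle, 76 mm across, 85 mm high, at the right side. Origin at the centre of the underside. To be left alone.
- tin: Loose copper-coloured tin with a paper label and white cap, 72 mm across, 85 mm high, beyond the dish. Origin at the centre of the underside. To be left alone.
- cup: Loose small blue cup, 64 mm across, 55 mm high, beyond the dish. Origin at the centre of the underside. To be left alone.
Not all that is in view belongs to the job. Several things look just like the dish: the one meant starts farthest to the robot's left. What is shaped like the rack but pink is not meant.

How it is judged:
By the outcome, as a careful person would: the job done as asked, in the order asked, and still so for the second after the job is handed in, while the arm keeps its last pose, push and grip.
It also fails if it takes over 64 s, if anything falls off the work surface, if the arm or the gripper's body presses on something with over 40 N, if the wrist force passes 120 N, or if a joint passes its speed limit or range.

## Working session

There is one attempt and no reset: what is moved stays moved. The work goes in short steps, Python scripts to look and compute and a tool call to move; the robot and the scene stay as the last step left them, time stands still between calls to the robot, and variables do not carry over. Pictures are saved under pics/ and viewed, at most 10 in all, crops included, and the job is handed in when it is done.

Besides the shell and the picture viewer there is one more tool, called after "Call:" in YAML: its name, and indented under it one key for each argument. play_rows: Moves the arm, as the interface text tells. Shifts and turns lie within -1 to 1; 1 stands for 1000 mm of shift or 30 degrees of turn. Its arguments: {"type":"object","properties":{"rows":{"type":"array"}},"required":["rows"]}

```bash
mkdir -p pics; cat > h.py <<'E'
import numpy as np, cv2
from rig import read_state, camera
def ray(c,u,v):
    K,R,t=np.array(c["mtx"]),np.array(c["R"]),np.array(c["t"])
    d=R.T@np.linalg.solve(K,[u,v,1.]); return -R.T@t, d/np.linalg.norm(d)
def onz(c,u,v,z):
    o,d=ray(c,u,v); return o+d*(z-o[2])/d[2]
def proj(c,X):
    p=np.array(c["mtx"])@(np.array(c["R"])@np.array(X,float)+np.array(c["t"])); return p[:2]/p[2]
def save(c,n): cv2.imwrite(f"pics/{n}.png",cv2.cvtColor(c["color"],cv2.COLOR_RGB2BGR))
E
python3 - <<'E'
from h import *
import pickle
s=read_state();print(s)
for n in("scene","side"):
    c=camera(n);save(c,n);pickle.dump(c,open(n+".pkl","wb"));print(n,-np.array(c["R"]).T@c["t"])
E
```

```text
{'time': 0.0, 'joints': array([-3.77071573, 36.05974082,  2.20314946, 86.99746562, -1.54747658,
       57.08217617, -1.1449836 ]), 'qd': array([-0.06938874,  0.06064217,  0.11774327,  0.02316771,  0.07698393,
       -0.0318401 ,  0.07931437]), 'effort': array([-1.11932164e-03, -5.63405585e+01,  1.22606792e+00, -1.93450052e+01,
        1.09587883e-02,  1.05136272e-02, -8.84369996e-06]), 'ee_pos': array([6.49320616e+02, 3.16164600e-02, 2.05171796e+02]), 'eef_rot': array([[-1.41873165e-05,  9.99998168e-01, -1.91421365e-03],
       [ 1.00000000e+00,  1.41389134e-05, -2.52996886e-05],
       [-2.52725773e-05, -1.91421401e-03, -9.99998168e-01]]), 'contact_force': array([-0.19110411,  0.42585294,  0.00320346]), 'ft_torque': array([-0.00564536, -0.06807027, -0.03422769]), 'gripper_force': 0.0, 'finger_gap': 0.9989851001759649}
scene [1097.49448361 -786.3736746   913.1975453 ]
side [394.10952268 619.96426167 764.58999932]
```

View pics/scene.png

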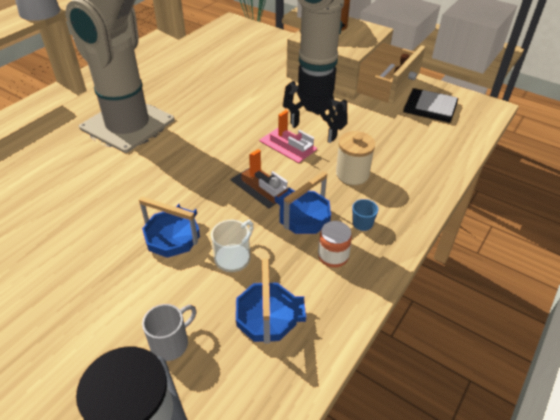

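View pics/side.png

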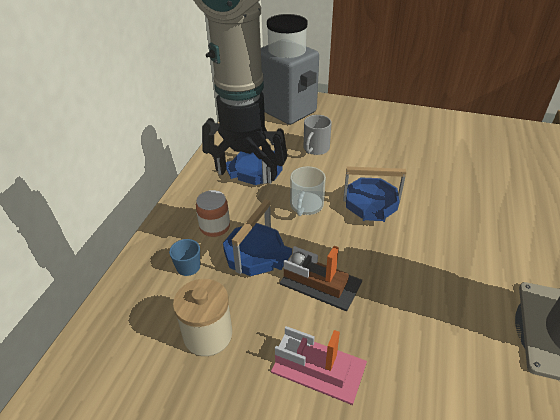

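Three dishes appear in scene at (305,208), (172,232) and (268,310). The first (side (257,248)) stands farthest along +y and next to the brown rack that holds the ball, at scene (265,183). The pink rack at (290,143) is the decoy. I'll confirm this in an enlarged crop.

```bash
python3 - <<'E'
from h import *
a=cv2.imread("pics/scene.png")[120:280,200:400];b=cv2.imread("pics/side.png")[160:360,150:390]
A=cv2.resize(a,(400,320),interpolation=3);B=cv2.resize(b,(400,333),interpolation=3)
A=cv2.resize(a,None,fx=4,fy=4,interpolation=3)[:600];B=cv2.resize(b,None,fx=3,fy=3,interpolation=3)
cv2.imwrite("pics/c1.png",A[:, :800]);cv2.imwrite("pics/c2.png",B)
E
```

```text
(no output)
```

View pics/c1.png

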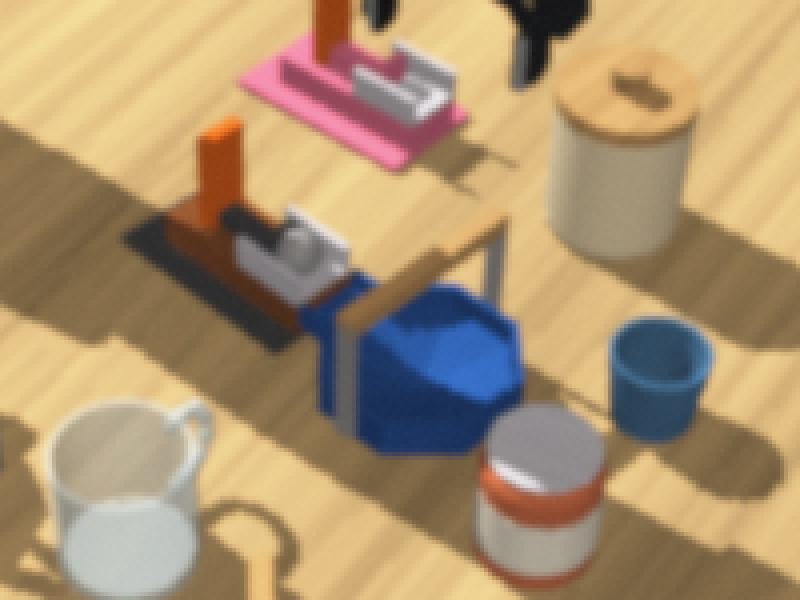

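View pics/c2.png

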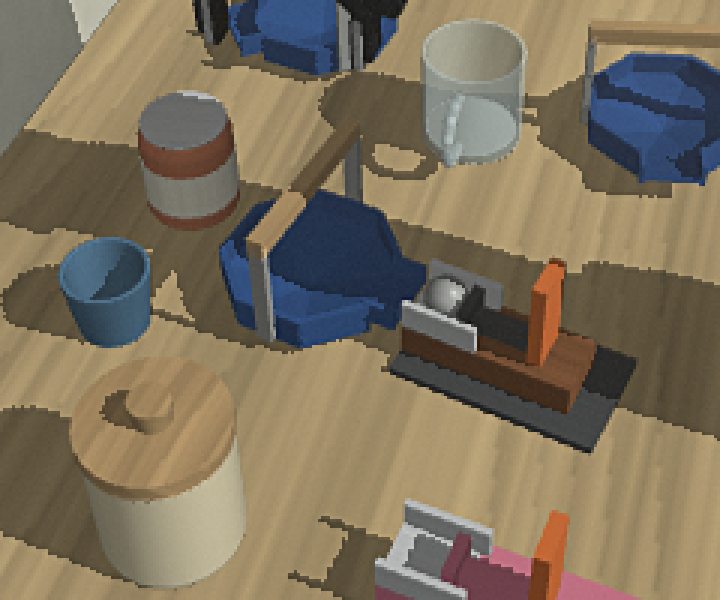

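```bash
python3 - <<'E'
from h import *
import pickle
S=pickle.load(open("scene.pkl","rb"));D=pickle.load(open("side.pkl","rb"))
P={"tabtop":((221,127),(555,266),105),"barCan":((500,217),(262,240),112),"barMug":((352,325),(358,128),112),"mug":((120,452),(474,50),85),"ball":((298,247),(447,294),46),
"canlid":((626,98),(155,425),112),"tin":((546,450),(186,122),85),"footA":((275,350),(637,360),5)}
for n,(a,b,z) in P.items():
    a=(200+a[0]/4,120+a[1]/4);b=(150+b[0]/3,160+b[1]/3)
    o1,d1=ray(S,*a);o2,d2=ray(D,*b)
    M=np.array([d1,-d2]).T;k=np.linalg.lstsq(M,o2-o1,rcond=None)[0]
    p,q=o1+k[0]*d1,o2+k[1]*d2
    print(n,((p+q)/2).round(0),"gap",np.linalg.norm(p-q).round(1),"S",onz(S,*a,z)[:2].round(0),"D",onz(D,*b,z)[:2].round(0))
# ORANGE tab masks
for n,c,(x0,y0,x1,y1) in(("S",S,(235,140,275,180)),("D",D,(320,240,345,290))):
    h=cv2.cvtColor(c["color"],cv2.COLOR_RGB2HSV);m=cv2.inRange(h,(3,150,90),(16,255,255))[y0:y1,x0:x1]
    ys,xs=np.nonzero(m);print(n,xs.min()+x0,xs.max()+x0,ys.min()+y0,ys.max()+y0,len(xs))
# foot dark corners side
for q in((590,450),(388,370),(637,360)):
    print("foot",onz(D,150+q[0]/3,160+q[1]/3,4)[:2].round(0))
for q in((122,238),(275,350)): print("footS",onz(S,200+q[0]/4,120+q[1]/4,4)[:2].round(0))
E
```

```text
tabtop [479.   7. 108.] gap 8.2 S [480.  11.] D [476.   1.]
barCan [668.  35. 107.] gap 6.7 S [673.  32.] D [663.  37.]
barMug [643. -91. 104.] gap 9.9 S [652. -96.] D [636. -85.]
mug [ 587. -228.   84.] gap 2.1 S [ 589. -229.] D [ 586. -228.]
ball [549.  -4.  50.] gap 2.2 S [548.   0.] D [549.  -8.]
canlid [674. 187. 103.] gap 1.5 S [680. 177.] D [670. 193.]
tin [776. -90.  80.] gap 4.4 S [780. -93.] D [771. -86.]
footA [473. -23. -39.] gap 126.2 S [566. -51.] D [415. -21.]
S 242 267 149 179 343
D 325 343 246 288 312
foot [433.  62.]
foot [579.  35.]
foot [415. -21.]
footS [420. -22.]
footS [565. -50.]
```

Confirmed: the brown rack holds the ball at crop (298,247), and the dish sits next to it with its spout facing the rack. The mug is on the −y side and the canister on +y. Rack yaw is about −10.8°, from both the foot edge and the bar. I'll move behind the tab with the fingers shut.

Call:
play_rows:
  rows:
    - {"tx":-0.029,"ty":0.002,"tz":0,"wx":0,"wy":0,"wz":-0.051,"gripper":0}
    - {"tx":-0.029,"ty":0.002,"tz":0,"wx":0,"wy":0,"wz":-0.051,"gripper":0}
    - {"tx":-0.029,"ty":0.002,"tz":0,"wx":0,"wy":0,"wz":-0.051,"gripper":0}
    - {"tx":-0.029,"ty":0.002,"tz":0,"wx":0,"wy":0,"wz":-0.051,"gripper":0}
    - {"tx":-0.029,"ty":0.002,"tz":0,"wx":0,"wy":0,"wz":-0.051,"gripper":0}
    - {"tx":-0.029,"ty":0.002,"tz":0,"wx":0,"wy":0,"wz":-0.051,"gripper":0}
    - {"tx":-0.034,"ty":0.002,"tz":0,"wx":0,"wy":0,"wz":-0.051,"gripper":0}
    - {"tx":0,"ty":0,"tz":0,"wx":0,"wy":0,"wz":0,"gripper":0}
    - {"tx":0,"ty":0,"tz":0,"wx":0,"wy":0,"wz":0,"gripper":0}

```text
time: 1.0
ee_pos: [442.0, 14.1, 206.3]
eef_rot: [[0.185, 0.983, 0.001], [0.983, -0.185, 0.0], [0.0, 0.001, -1.0]]
contact_force: [-0.2, -0.6, 0.7]
finger_gap: 0.002
gripper_force: 0.0
```

Call:
play_rows:
  rows:
    - {"tx":0,"ty":0,"tz":-0.028,"wx":0,"wy":0,"wz":0,"gripper":0}
    - {"tx":0,"ty":0,"tz":-0.028,"wx":0,"wy":0,"wz":0,"gripper":0}
    - {"tx":0,"ty":0,"tz":-0.028,"wx":0,"wy":0,"wz":0,"gripper":0}
    - {"tx":0,"ty":0,"tz":-0.028,"wx":0,"wy":0,"wz":0,"gripper":0}
    - {"tx":0,"ty":0,"tz":0,"wx":0,"wy":0,"wz":0,"gripper":0}
    - {"tx":0,"ty":0,"tz":0,"wx":0,"wy":0,"wz":0,"gripper":0}

```text
time: 1.6
ee_pos: [442.8, 13.9, 94.0]
eef_rot: [[0.186, 0.983, -0.0], [0.983, -0.186, -0.0], [-0.0, -0.0, -1.0]]
contact_force: [0.9, 0.2, 0.5]
finger_gap: -0.003
gripper_force: 0.0
```

```bash
python3 - <<'E'
from h import *
s=read_state();print(s["time"],s["ee_pos"].round(1),s["eef_rot"].round(3).tolist(),s["finger_gap"],s["contact_force"])
c=camera("side");save(c,"side2");d=camera("scene")
b=cv2.resize(cv2.cvtColor(c["color"],4)[150:350,220:400],None,fx=2,fy=3,interpolation=3)
a=cv2.resize(cv2.cvtColor(d["color"],4)[90:240,200:380],None,fx=2.4,fy=4,interpolation=3)
cv2.imwrite("pics/c3.png",np.hstack([b,a])[:, :800])
E
```

```text
1.6 [442.8  13.9  94. ] [[0.186, 0.983, -0.0], [0.983, -0.186, -0.0], [-0.0, -0.0, -1.0]] -0.0026554733802795047 [0.91149713 0.24919015 0.51223309]
```

View pics/c3.png

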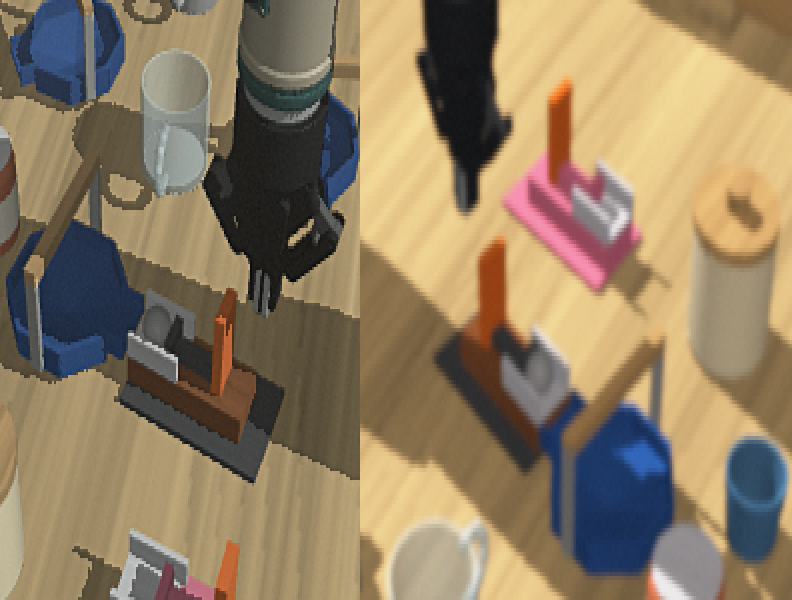

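Fingers stand behind the tab at crop (265,300), with the tab at (225,330); now the push.

Call:
play_rows:
  rows:
    - {"tx":0.005,"ty":-0.001,"tz":0,"wx":0,"wy":0,"wz":0,"gripper":0}
    - {"tx":0.005,"ty":-0.001,"tz":0,"wx":0,"wy":0,"wz":0,"gripper":0}
    - {"tx":0.005,"ty":-0.001,"tz":0,"wx":0,"wy":0,"wz":0,"gripper":0}
    - {"tx":0.005,"ty":-0.001,"tz":0,"wx":0,"wy":0,"wz":0,"gripper":0}
    - {"tx":0,"ty":0,"tz":0,"wx":0,"wy":0,"wz":0,"gripper":0}
    - {"tx":0,"ty":0,"tz":0,"wx":0,"wy":0,"wz":0,"gripper":0}

```text
time: 2.3
ee_pos: [462.0, 10.0, 94.1]
eef_rot: [[0.186, 0.983, -0.0], [0.983, -0.186, 0.0], [-0.0, -0.0, -1.0]]
contact_force: [-0.1, 0.9, -0.0]
finger_gap: -0.001
gripper_force: 0.0
```

Call:
play_rows:
  rows:
    - {"tx":0.005,"ty":-0.001,"tz":0,"wx":0,"wy":0,"wz":0,"gripper":0}
    - {"tx":0.005,"ty":-0.001,"tz":0,"wx":0,"wy":0,"wz":0,"gripper":0}
    - {"tx":0,"ty":0,"tz":0,"wx":0,"wy":0,"wz":0,"gripper":0}

```text
time: 2.6
ee_pos: [473.2, 7.9, 94.2]
eef_rot: [[0.186, 0.983, 0.001], [0.983, -0.186, -0.0], [0.0, 0.001, -1.0]]
contact_force: [-1.0, 0.3, 0.2]
finger_gap: -0.002
gripper_force: 0.0
```

Call:
play_rows:
  rows:
    - {"tx":0.005,"ty":-0.001,"tz":0,"wx":0,"wy":0,"wz":0,"gripper":0}
    - {"tx":0.005,"ty":-0.001,"tz":0,"wx":0,"wy":0,"wz":0,"gripper":0}
    - {"tx":0,"ty":0,"tz":0,"wx":0,"wy":0,"wz":0,"gripper":0}

```text
time: 2.9
ee_pos: [483.2, 5.9, 94.2]
eef_rot: [[0.186, 0.983, 0.001], [0.983, -0.186, -0.0], [0.0, 0.001, -1.0]]
contact_force: [0.1, 0.4, 0.1]
finger_gap: -0.001
gripper_force: 0.0
```

```bash
python3 - <<'E'
from h import *
c=camera("side");d=camera("scene")
b=cv2.resize(cv2.cvtColor(c["color"],4)[200:320,260:380],None,fx=3.3,fy=5,interpolation=3)
a=cv2.resize(cv2.cvtColor(d["color"],4)[100:220,210:330],None,fx=3.3,fy=5,interpolation=3)
cv2.imwrite("pics/c4.png",np.hstack([b,a])[:, :800])
E
```

```text
(no output)
```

View pics/c4.png

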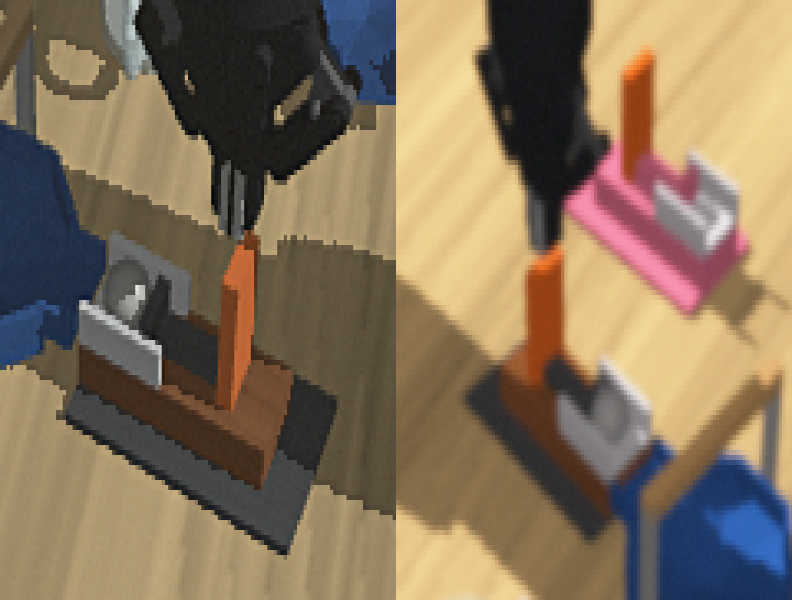

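```bash
python3 - <<'E'
from h import *
import pickle
S=pickle.load(open("scene.pkl","rb"));D=pickle.load(open("side.pkl","rb"))
s=read_state();print(s["ee_pos"])
def sc(x,y): return 210+(x-396)/3.3,100+y/5
def sd(x,y): return 260+x/3.3,200+y/5
for n,a,b in(("tip",sc(541,250),sd(240,240)),("tabtop",sc(545,258),sd(240,260))):
    o1,d1=ray(S,*a);o2,d2=ray(D,*b)
    k=np.linalg.lstsq(np.array([d1,-d2]).T,o2-o1,rcond=None)[0]
    p,q=o1+k[0]*d1,o2+k[1]*d2;print(n,p.round(),q.round())
for z in(8,0): print("tip proj z-",z,proj(S,s["ee_pos"]-[0,0,z]),proj(D,s["ee_pos"]-[0,0,z]))
for n,a in(("S top L",(527,262)),("S top R",(563,250)),("S bot L",(527,385)),("S bot R",(563,360))):
    print(n,sc(*a),onz(S,*sc(*a),105 if "top" in n else 31).round())
for n,a in(("D topnear",(222,280)),("D topfar",(258,238)),("D topnear2",(240,290)),("bot",(217,405))):
    print(n,onz(D,*sd(*a),105 if "top" in n else 31).round())
E
```

```text
[482.00815553   5.97572232  94.06485949]
tip [479.   8. 112.] [479.   8. 112.]
tabtop [480.  12. 105.] [478.  11. 105.]
tip proj z- 8 [254.73829329 158.83969062] [330.62143912 256.3501321 ]
tip proj z- 0 [254.65676041 156.40047861] [330.87545959 253.5774499 ]
S top L (249.6969696969697, 152.4) [470.   1. 105.]
S top R (260.6060606060606, 150.0) [487.  25. 105.]
S bot L (249.6969696969697, 177.0) [475.  -9.  31.]
S bot R (260.6060606060606, 172.0) [486.  24.  31.]
D topnear [486.  24. 105.]
D topfar [470.  -3. 105.]
D topnear2 [475.  26. 105.]
bot [485.  24.  31.]
```

```bash
python3 - <<'E'
from h import *
import pickle
S=pickle.load(open("scene.pkl","rb"));D=pickle.load(open("side.pkl","rb"))
a=(200+(466-360)/2.4,90+211/4);b=(220+263/2,150+314/3)
o1,d1=ray(S,*a);o2,d2=ray(D,*b)
k=np.linalg.lstsq(np.array([d1,-d2]).T,o2-o1,rcond=None)[0]
print(o1+k[0]*d1,o2+k[1]*d2,a,b)
for z in(0,8):print(proj(S,[442.8,13.9,94-z]),proj(D,[442.8,13.9,94-z]))
E
```

```text
[441.85092177  15.94455489 113.36205974] [441.53903493  15.80039085 113.47310902] (244.16666666666669, 142.75) (351.5, 254.66666666666669)
[244.27964353 149.25721628] [350.08858373 260.70327461]
[244.40403015 151.68879745] [349.71521955 263.47577118]
```

The fingertips triangulate to z≈113 in two images, about 19 mm above the reported TCP rather than 8 mm below it. They passed over the tab top (105) without contact. I'll back off, go lower and push again.

Call:
play_rows:
  rows:
    - {"tx":-0.02,"ty":0.004,"tz":0,"wx":0,"wy":0,"wz":0,"gripper":0}
    - {"tx":-0.02,"ty":0.004,"tz":0,"wx":0,"wy":0,"wz":0,"gripper":0}
    - {"tx":0,"ty":0,"tz":0,"wx":0,"wy":0,"wz":0,"gripper":0}
    - {"tx":0,"ty":0,"tz":-0.015,"wx":0,"wy":0,"wz":0,"gripper":0}
    - {"tx":0,"ty":0,"tz":-0.015,"wx":0,"wy":0,"wz":0,"gripper":0}
    - {"tx":0,"ty":0,"tz":0,"wx":0,"wy":0,"wz":0,"gripper":0}
    - {"tx":0.005,"ty":-0.001,"tz":0,"wx":0,"wy":0,"wz":0,"gripper":0}
    - {"tx":0.005,"ty":-0.001,"tz":0,"wx":0,"wy":0,"wz":0,"gripper":0}
    - {"tx":0,"ty":0,"tz":0,"wx":0,"wy":0,"wz":0,"gripper":0}

```text
time: 3.9
ee_pos: [454.1, 11.9, 64.8]
eef_rot: [[0.186, 0.982, 0.003], [0.983, -0.186, 0.0], [0.001, 0.003, -1.0]]
contact_force: [0.6, -0.1, -0.0]
finger_gap: -0.001
gripper_force: 0.0
```

```bash
python3 - <<'E'
from h import *
c=camera("side");d=camera("scene")
b=cv2.resize(cv2.cvtColor(c["color"],4)[200:320,260:380],None,fx=3.3,fy=5,interpolation=3)
a=cv2.resize(cv2.cvtColor(d["color"],4)[100:220,210:330],None,fx=3.3,fy=5,interpolation=3)
cv2.imwrite("pics/c5.png",np.hstack([b,a])[:, :800])
E
```

```text
(no output)
```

View pics/c5.png

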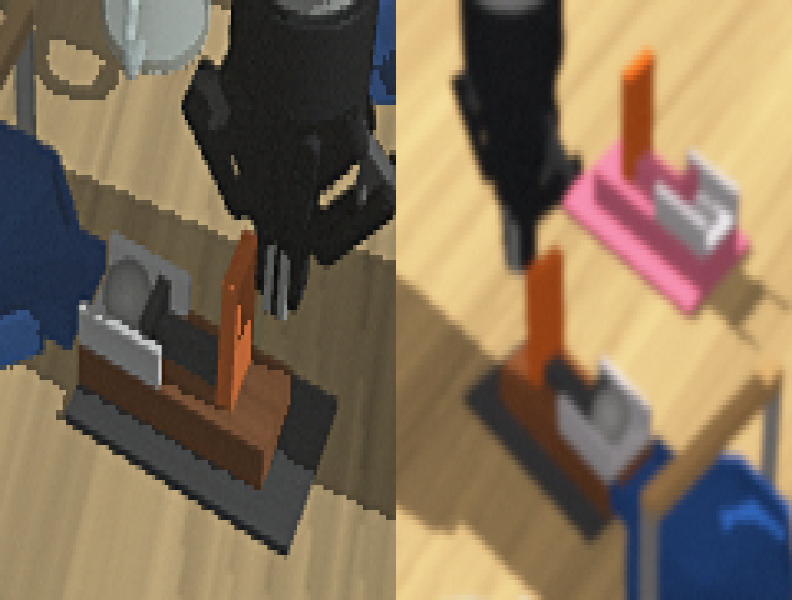

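Tips now stand below the tab's top on its −x side (crop (275,310)), and the tab is unmoved. Pushing.

Call:
play_rows:
  rows:
    - {"tx":0.005,"ty":-0.001,"tz":0,"wx":0,"wy":0,"wz":0,"gripper":0}
    - {"tx":0.005,"ty":-0.001,"tz":0,"wx":0,"wy":0,"wz":0,"gripper":0}
    - {"tx":0.005,"ty":-0.001,"tz":0,"wx":0,"wy":0,"wz":0,"gripper":0}
    - {"tx":0.005,"ty":-0.001,"tz":0,"wx":0,"wy":0,"wz":0,"gripper":0}

```text
time: 4.4
ee_pos: [471.3, 8.1, 64.0]
eef_rot: [[0.186, 0.983, -0.002], [0.983, -0.186, 0.0], [-0.0, -0.002, -1.0]]
contact_force: [-3.6, 1.2, 3.5]
finger_gap: 0.003
gripper_force: 1.9
```

Call:
play_rows:
  rows:
    - {"tx":0.005,"ty":-0.001,"tz":0,"wx":0,"wy":0,"wz":0,"gripper":0}
    - {"tx":0.005,"ty":-0.001,"tz":0,"wx":0,"wy":0,"wz":0,"gripper":0}
    - {"tx":0.005,"ty":-0.001,"tz":0,"wx":0,"wy":0,"wz":0,"gripper":0}
    - {"tx":0.005,"ty":-0.001,"tz":0,"wx":0,"wy":0,"wz":0,"gripper":0}
    - {"tx":0,"ty":0,"tz":0,"wx":0,"wy":0,"wz":0,"gripper":0}

```text
time: 4.9
ee_pos: [492.2, 4.1, 64.0]
eef_rot: [[0.186, 0.983, -0.001], [0.983, -0.186, 0.0], [0.0, -0.001, -1.0]]
contact_force: [-5.2, 2.3, 4.3]
finger_gap: -0.0
gripper_force: 2.8
```

Call:
play_rows:
  rows:
    - {"tx":0.005,"ty":-0.001,"tz":0,"wx":0,"wy":0,"wz":0,"gripper":0}
    - {"tx":0.003,"ty":-0.001,"tz":0,"wx":0,"wy":0,"wz":0,"gripper":0}
    - {"tx":0,"ty":0,"tz":0,"wx":0,"wy":0,"wz":0,"gripper":0}

```text
time: 5.2
ee_pos: [493.8, 3.5, 63.6]
eef_rot: [[0.185, 0.983, -0.012], [0.983, -0.185, 0.002], [-0.001, -0.012, -1.0]]
contact_force: [-14.1, 4.6, 12.6]
finger_gap: -0.004
gripper_force: 7.6
```

At the stop (the force jumped and motion ceased). Back off, rise and look for the ball.

Call:
play_rows:
  rows:
    - {"tx":-0.015,"ty":0.003,"tz":0,"wx":0,"wy":0,"wz":0,"gripper":0}
    - {"tx":-0.02,"ty":0.004,"tz":0,"wx":0,"wy":0,"wz":0,"gripper":0}
    - {"tx":-0.02,"ty":0.004,"tz":0,"wx":0,"wy":0,"wz":0,"gripper":0}
    - {"tx":0,"ty":0,"tz":0.03,"wx":0,"wy":0,"wz":0,"gripper":0}
    - {"tx":0,"ty":0,"tz":0.04,"wx":0,"wy":0,"wz":0,"gripper":0}
    - {"tx":0,"ty":0,"tz":0.04,"wx":0,"wy":0,"wz":0,"gripper":0.5}
    - {"tx":0,"ty":0,"tz":0.03,"wx":0,"wy":0,"wz":0,"gripper":0.5}
    - {"tx":0,"ty":0,"tz":0,"wx":0,"wy":0,"wz":0,"gripper":0.5}

```text
time: 6.0
ee_pos: [450.1, 12.8, 208.3]
eef_rot: [[0.186, 0.982, 0.013], [0.982, -0.186, 0.001], [0.003, 0.012, -1.0]]
contact_force: [-0.3, -0.1, 0.1]
finger_gap: 0.492
gripper_force: 0.0
```

```bash
python3 - <<'E'
from h import *
import pickle
c=camera("side");d=camera("scene");pickle.dump((c,d),open("p2.pkl","wb"))
b=cv2.resize(cv2.cvtColor(c["color"],4)[205:305,205:345],None,fx=2.85,fy=4,interpolation=3)
a=cv2.resize(cv2.cvtColor(d["color"],4)[130:240,235:355],None,fx=3.3,fy=400/110,interpolation=3)
cv2.imwrite("pics/c6.png",np.hstack([b,a])[:, :800])
E
```

```text
(no output)
```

View pics/c6.png

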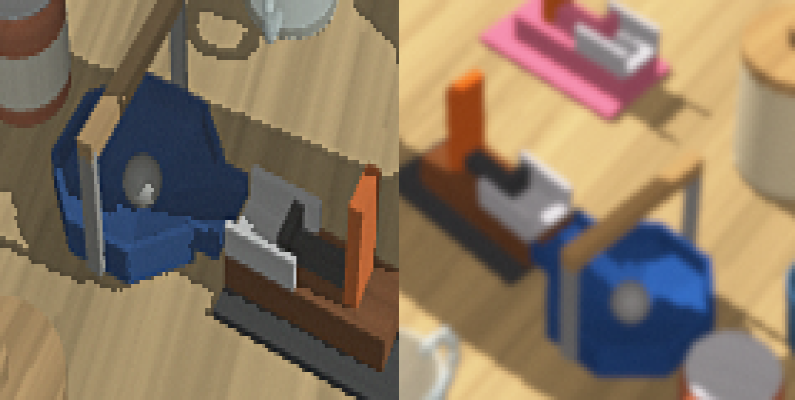

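Ball is in the dish at side crop (143,180) and scene crop (630,300). The slide has returned. I'll move toward above the dish while it settles, then use the wrist camera.

```bash
python3 - <<'E'
from h import *
import pickle
c,d=pickle.load(open("p2.pkl","rb"))
print("ball",onz(c,255.2,250,21.5).round(),onz(d,305,212.5,21.5).round())
# decoy dishes blue blobs
for n,k in(("side",c),("scene",d)):
    h=cv2.cvtColor(k["color"],cv2.COLOR_RGB2HSV);m=cv2.inRange(h,(105,140,60),(125,255,255))
    N,_,st,ce=cv2.connectedComponentsWithStats(m)
    for i in range(1,N):
        if st[i,4]>300: print(n,ce[i].round(),st[i,4],onz(k,*ce[i],18).round()[:2])
E
```

```text
ball [652. -26.  21.] [658. -27.  22.]
side [250. 164.] 565 [ 769. -322.]
side [357. 194.] 349 [ 471. -279.]
side [381. 210.] 307 [ 406. -235.]
side [258. 259.] 739 [638.  -5.]
scene [309. 213.] 1170 [666. -20.]
scene [168. 234.] 1604 [ 430. -271.]
scene [284. 311.] 1345 [ 775. -290.]
scene [251. 312.] 1162 [ 720. -331.]
```

Call:
play_rows:
  rows:
    - {"tx":0.03,"ty":-0.006,"tz":0.005,"wx":0,"wy":0,"wz":0,"gripper":0.5}
    - {"tx":0.04,"ty":-0.008,"tz":0.005,"wx":0,"wy":0,"wz":0,"gripper":0.5}
    - {"tx":0.04,"ty":-0.008,"tz":0,"wx":0,"wy":0,"wz":0,"gripper":0.5}
    - {"tx":0.04,"ty":-0.008,"tz":0,"wx":0,"wy":0,"wz":0,"gripper":0.5}
    - {"tx":0.035,"ty":-0.006,"tz":0,"wx":0,"wy":0,"wz":0,"gripper":0.5}
    - {"tx":0.017,"ty":-0.003,"tz":0,"wx":0,"wy":0,"wz":0,"gripper":0.5}
    - {"tx":0,"ty":0,"tz":0,"wx":0,"wy":0,"wz":0,"gripper":0.5}
    - {"tx":0,"ty":0,"tz":0,"wx":0,"wy":0,"wz":0,"gripper":0.5}
    - {"tx":0,"ty":0,"tz":0,"wx":0,"wy":0,"wz":0,"gripper":0.5}

```text
time: 7.0
ee_pos: [645.7, -25.8, 213.2]
eef_rot: [[0.186, 0.983, -0.002], [0.983, -0.186, 0.0], [-0.0, -0.002, -1.0]]
contact_force: [-0.6, 0.1, 0.3]
finger_gap: 0.499
gripper_force: 0.0
```

```bash
python3 - <<'E'
from h import *
import pickle
s=read_state();c=camera("wrist");pickle.dump((s,c),open("w.pkl","wb"));print(s["ee_pos"],np.array(c["tool_from_camera"]).round(3).tolist(),np.array(c["mtx"]).tolist())
save(c,"w1")
E
```

```text
[645.6788458  -25.77076095 213.16716193] [[0.0, -0.95, -0.312, 78.877], [1.0, 0.0, 0.0, -0.511], [-0.0, -0.312, 0.95, -167.362], [0.0, 0.0, 0.0, 1.0]] [[325.19226210127806, 0.0, 282.15874312621276], [0.0, 325.19226210127806, 208.78372472535798], [0.0, 0.0, 1.0]]
```

View pics/w1.png

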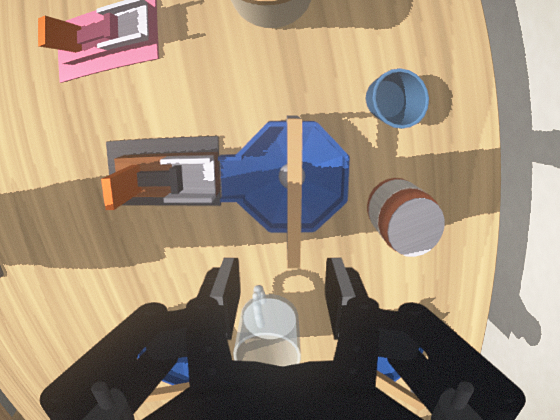

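The wrist view shows the bar running vertically in the picture, from (294,118) to (294,268), with the ball under it at (290,176). The mug is at (266,325).

```bash
cat >> h.py <<'E'
def wray(s,c,u,v):
    K=np.array(c["mtx"]);x,y=(u-K[0,2])/K[0,0],(v-K[1,2])/K[1,1];r=np.hypot(x,y)+1e-9
    d=np.array([np.sin(r)*x/r,np.sin(r)*y/r,np.cos(r)]);T=np.array(c["tool_from_camera"]);R=np.array(s["eef_rot"])
    return s["ee_pos"]+R@T[:3,3],R@T[:3,:3]@d
def wz(s,c,u,v,z):
    o,d=wray(s,c,u,v);return o+d*(z-o[2])/d[2]
E
python3 - <<'E'
from h import *
import pickle
s,c=pickle.load(open("w.pkl","rb"))
h=cv2.cvtColor(c["color"],cv2.COLOR_RGB2HSV)
for v in(130,150,200,220): # bar edges over blue
    m=(h[v,250:340,0]<40); x=np.nonzero(m)[0]+250; print(v,x.min(),x.max())
for dz in(0,-27,27):
    s2=dict(s);s2["ee_pos"]=s["ee_pos"]+[0,0,dz]
    a=wz(s2,c,294.5,118,112);b=wz(s2,c,293.5,268,112)
    print(dz,a.round(),b.round(),np.linalg.norm(a-b),"mid",((a+b)/2).round(1),"yaw",np.degrees(np.arctan2(*(a-b)[1::-1]))-90)
    print(" ball",wz(s2,c,291,176,21.5).round(), "mugrim",wz(s2,c,270,320,85).round())
    f=[wz(s2,c,294.5,x,z) for x,z in((118,112),)]
E
```

```text
130 250 339
150 287 301
200 288 300
220 250 339
0 [668.  40. 112.] [643. -94. 112.] 136.2649754092614 mid [655.3 -26.9 112. ] yaw -10.473248616624574
 ball [655. -27.  22.] mugrim [ 604. -171.   85.]
-27 [667.  41. 112.] [645. -79. 112.] 122.56287667732832 mid [655.8 -19.  112. ] yaw -10.473248616624574
 ball [655. -21.  22.] mugrim [ 609. -150.   85.]
27 [668.  39. 112.] [ 641. -109.  112.] 149.9670741411945 mid [654.8 -34.8 112. ] yaw -10.473248616624574
 ball [654. -33.  22.] mugrim [ 598. -191.   85.]
```

Call:
play_rows:
  rows:
    - {"tx":0.0095,"ty":-0.001,"tz":0,"wx":0,"wy":0,"wz":0.005,"gripper":0.5}
    - {"tx":0,"ty":0,"tz":-0.03,"wx":0,"wy":0,"wz":0,"gripper":0.5}
    - {"tx":0,"ty":0,"tz":-0.03,"wx":0,"wy":0,"wz":0,"gripper":0.5}
    - {"tx":0,"ty":0,"tz":-0.03,"wx":0,"wy":0,"wz":0,"gripper":0.5}
    - {"tx":0,"ty":0,"tz":-0.02,"wx":0,"wy":0,"wz":0,"gripper":0.5}
    - {"tx":0,"ty":0,"tz":-0.02,"wx":0,"wy":0,"wz":0,"gripper":0.5}
    - {"tx":0,"ty":0,"tz":-0.011,"wx":0,"wy":0,"wz":0,"gripper":0.5}
    - {"tx":0,"ty":0,"tz":0,"wx":0,"wy":0,"wz":0,"gripper":0.5}
    - {"tx":0,"ty":0,"tz":0,"wx":0,"wy":0,"wz":0,"gripper":0.5}

```text
time: 7.95
ee_pos: [657.2, -27.0, 73.8]
eef_rot: [[0.183, 0.983, 0.001], [0.983, -0.183, -0.0], [0.0, 0.001, -1.0]]
contact_force: [-0.1, 0.2, 0.5]
finger_gap: 0.502
gripper_force: 0.0
```

```bash
python3 - <<'E'
from h import *
c=camera("side");d=camera("scene")
b=cv2.resize(cv2.cvtColor(c["color"],4)[170:290,195:315],None,fx=3.3,fy=5,interpolation=3)
a=cv2.resize(cv2.cvtColor(d["color"],4)[120:240,255:375],None,fx=3.3,fy=5,interpolation=3)
cv2.imwrite("pics/c7.png",np.hstack([b,a])[:, :800])
E
```

```text
(no output)
```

View pics/c7.png

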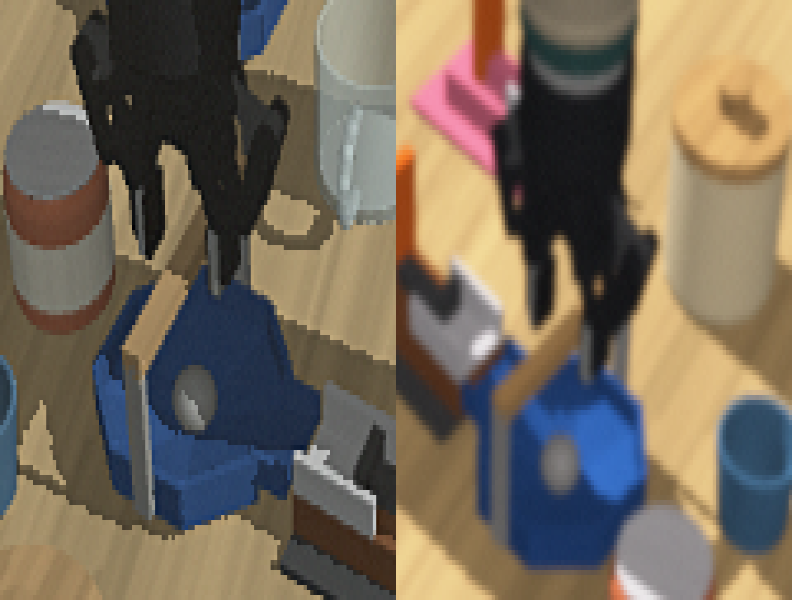

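Both fingers straddle the bar: the tips are at side crop (150,258)/(215,297) and scene crop (592,378)/(540,325). Next I'll check the tip heights.

```bash
python3 - <<'E'
from h import *
import pickle
S=pickle.load(open("scene.pkl","rb"));D=pickle.load(open("side.pkl","rb"))
for n,a,b in(("far",(594,378),(150,258)),("near",(540,326),(216,298))):
    a=(255+(a[0]-396)/3.3,120+a[1]/5);b=(195+b[0]/3.3,170+b[1]/5)
    o1,d1=ray(S,*a);o2,d2=ray(D,*b)
    k=np.linalg.lstsq(np.array([d1,-d2]).T,o2-o1,rcond=None)[0]
    print(n,(o1+k[0]*d1).round(),(o2+k[1]*d2).round())
E
```

```text
far [684. -29.  95.] [682. -30.  95.]
near [633. -21.  94.] [635. -20.  94.]
```

Call:
play_rows:
  rows:
    - {"tx":-0.002,"ty":0,"tz":-0.008,"wx":0,"wy":0,"wz":0,"gripper":0.5}
    - {"tx":0,"ty":0,"tz":0,"wx":0,"wy":0,"wz":0,"gripper":0.4}
    - {"tx":0,"ty":0,"tz":0,"wx":0,"wy":0,"wz":0,"gripper":0.3}
    - {"tx":0,"ty":0,"tz":0,"wx":0,"wy":0,"wz":0,"gripper":0.22}
    - {"tx":0,"ty":0,"tz":0,"wx":0,"wy":0,"wz":0,"gripper":0.16}
    - {"tx":0,"ty":0,"tz":0,"wx":0,"wy":0,"wz":0,"gripper":0.1}
    - {"tx":0,"ty":0,"tz":0,"wx":0,"wy":0,"wz":0,"gripper":0}
    - {"tx":0,"ty":0,"tz":0,"wx":0,"wy":0,"wz":0,"gripper":0}
    - {"tx":0,"ty":0,"tz":0,"wx":0,"wy":0,"wz":0,"gripper":0}

```text
time: 8.95
ee_pos: [655.4, -27.1, 65.5]
eef_rot: [[0.183, 0.983, 0.002], [0.983, -0.183, -0.0], [0.0, 0.002, -1.0]]
contact_force: [2.5, -1.4, 2.1]
finger_gap: 0.124
gripper_force: 60.2
```

Gripped (gap 10.5 mm, 60 N). Lift smoothly.

Call:
play_rows:
  rows:
    - {"tx":0,"ty":0,"tz":0.003,"wx":0,"wy":0,"wz":0,"gripper":0}
    - {"tx":0,"ty":0,"tz":0.006,"wx":0,"wy":0,"wz":0,"gripper":0}
    - {"tx":0,"ty":0,"tz":0.01,"wx":0,"wy":0,"wz":0,"gripper":0}
    - {"tx":0,"ty":0,"tz":0.015,"wx":0,"wy":0,"wz":0,"gripper":0}
    - {"tx":0,"ty":0,"tz":0.02,"wx":0,"wy":0,"wz":0,"gripper":0}
    - {"tx":0,"ty":0,"tz":0.02,"wx":0,"wy":0,"wz":0,"gripper":0}
    - {"tx":0,"ty":0,"tz":0.016,"wx":0,"wy":0,"wz":0,"gripper":0}
    - {"tx":0,"ty":0,"tz":0.012,"wx":0,"wy":0,"wz":0,"gripper":0}
    - {"tx":0,"ty":0,"tz":0.008,"wx":0,"wy":0,"wz":0,"gripper":0}
    - {"tx":0,"ty":0,"tz":0.005,"wx":0,"wy":0,"wz":0,"gripper":0}

```text
time: 9.95
ee_pos: [654.6, -27.0, 181.0]
eef_rot: [[0.183, 0.983, 0.001], [0.983, -0.183, 0.0], [0.0, 0.001, -1.0]]
contact_force: [-0.4, 0.4, -3.4]
finger_gap: 0.125
gripper_force: 59.5
```

Call:
play_rows:
  rows:
    - {"tx":0,"ty":0,"tz":0,"wx":0,"wy":0,"wz":0.02,"gripper":0}
    - {"tx":0,"ty":0,"tz":0,"wx":0,"wy":0,"wz":0.05,"gripper":0}
    - {"tx":0,"ty":0,"tz":0,"wx":0,"wy":0,"wz":0.08,"gripper":0}
    - {"tx":0,"ty":0,"tz":0,"wx":0,"wy":0,"wz":0.11,"gripper":0}
    - {"tx":0,"ty":0,"tz":0,"wx":0,"wy":0,"wz":0.14,"gripper":0}
    - {"tx":0,"ty":0,"tz":0,"wx":0,"wy":0,"wz":0.14,"gripper":0}
    - {"tx":0,"ty":0,"tz":0,"wx":0,"wy":0,"wz":0.14,"gripper":0}
    - {"tx":0,"ty":0,"tz":0,"wx":0,"wy":0,"wz":0.14,"gripper":0}
    - {"tx":0,"ty":0,"tz":0,"wx":0,"wy":0,"wz":0.14,"gripper":0}
    - {"tx":0,"ty":0,"tz":0,"wx":0,"wy":0,"wz":0.14,"gripper":0}

```text
time: 10.95
ee_pos: [653.9, -27.0, 179.0]
eef_rot: [[-0.385, 0.923, -0.002], [0.923, 0.385, 0.0], [0.001, -0.002, -1.0]]
contact_force: [-0.2, 0.7, -2.9]
finger_gap: 0.121
gripper_force: 59.5
```

Call:
play_rows:
  rows:
    - {"tx":0,"ty":0,"tz":0,"wx":0,"wy":0,"wz":0.14,"gripper":0}
    - {"tx":0,"ty":0,"tz":0,"wx":0,"wy":0,"wz":0.14,"gripper":0}
    - {"tx":0,"ty":0,"tz":0,"wx":0,"wy":0,"wz":0.14,"gripper":0}
    - {"tx":0,"ty":0,"tz":0,"wx":0,"wy":0,"wz":0.14,"gripper":0}
    - {"tx":0,"ty":0,"tz":0,"wx":0,"wy":0,"wz":0.14,"gripper":0}
    - {"tx":0,"ty":0,"tz":0,"wx":0,"wy":0,"wz":0.14,"gripper":0}
    - {"tx":0,"ty":0,"tz":0,"wx":0,"wy":0,"wz":0.14,"gripper":0}
    - {"tx":0,"ty":0,"tz":0,"wx":0,"wy":0,"wz":0.14,"gripper":0}
    - {"tx":0,"ty":0,"tz":0,"wx":0,"wy":0,"wz":0.14,"gripper":0}
    - {"tx":0,"ty":0,"tz":0,"wx":0,"wy":0,"wz":0.14,"gripper":0}

```text
time: 11.95
ee_pos: [653.9, -27.2, 179.0]
eef_rot: [[-0.904, 0.428, -0.002], [0.428, 0.904, -0.0], [0.002, -0.001, -1.0]]
contact_force: [-0.2, -0.7, -4.0]
finger_gap: 0.121
gripper_force: 59.5
```

Call:
play_rows:
  rows:
    - {"tx":0,"ty":0,"tz":0,"wx":0,"wy":0,"wz":0.14,"gripper":0}
    - {"tx":0,"ty":0,"tz":0,"wx":0,"wy":0,"wz":0.12,"gripper":0}
    - {"tx":0,"ty":0,"tz":0,"wx":0,"wy":0,"wz":0.1,"gripper":0}
    - {"tx":0,"ty":0,"tz":0,"wx":0,"wy":0,"wz":0.08,"gripper":0}
    - {"tx":0,"ty":0,"tz":0,"wx":0,"wy":0,"wz":0.05,"gripper":0}
    - {"tx":0,"ty":0,"tz":0,"wx":0,"wy":0,"wz":0.01,"gripper":0}
    - {"tx":0,"ty":0,"tz":0,"wx":0,"wy":0,"wz":0,"gripper":0}
    - {"tx":0,"ty":0,"tz":0,"wx":0,"wy":0,"wz":0,"gripper":0}

```text
time: 12.75
ee_pos: [654.5, -27.0, 180.0]
eef_rot: [[-0.983, 0.184, -0.0], [0.184, 0.983, -0.0], [0.0, -0.0, -1.0]]
contact_force: [-0.3, -0.0, -3.2]
finger_gap: 0.128
gripper_force: 59.5
```

```bash
python3 - <<'E'
from h import *
import pickle
s=read_state();S=camera("scene");D=camera("side");pickle.dump((s,S,D),open("p3.pkl","wb"))
print(s["time"],s["ee_pos"].round(1),s["eef_rot"].round(3).tolist(),s["joints"].round(),s["contact_force"].round(1),s["ft_torque"].round(2))
R=np.array(s["eef_rot"]);y=R[:,1];dx=np.array([y[0],y[1],0]);print("dish x",dx)
S0=pickle.load(open("scene.pkl","rb"));
# mug rim moved? compare patch near mug lower part with start
for n,a,b,(x0,y0,x1,y1) in(("S mug",S0,S,(212,222,252,270)),):
    print(n,np.abs(a["color"][y0:y1,x0:x1].astype(int)-b["color"][y0:y1,x0:x1]).mean())
p=s["ee_pos"].copy();print("target dish centre",np.array([587,-228,0])+80*dx, "shift",(np.array([587,-228,0])+80*dx-p).round(1))
E
```

```text
12.75 [654.5 -27.  180. ] [[-0.983, 0.184, -0.0], [0.184, 0.983, -0.0], [0.0, -0.0, -1.0]] [ 11.  39. -19.  87.  15.  56.  67.] [-0.3 -0.  -3.2] [-0.06  0.    0.06]
dish x [0.1835365  0.98301289 0.        ]
S mug 2.2543402777777777
target dish centre [ 601.68291996 -149.35896855    0.        ] shift [ -52.8 -122.4 -180. ]
```

Call:
play_rows:
  rows:
    - {"tx":-0.0008,"ty":-0.0017,"tz":0,"wx":0,"wy":0,"wz":0,"gripper":0}
    - {"tx":-0.0015,"ty":-0.0035,"tz":0,"wx":0,"wy":0,"wz":0,"gripper":0}
    - {"tx":-0.0023,"ty":-0.0052,"tz":0,"wx":0,"wy":0,"wz":0,"gripper":0}
    - {"tx":-0.003,"ty":-0.007,"tz":0,"wx":0,"wy":0,"wz":0,"gripper":0}
    - {"tx":-0.0038,"ty":-0.0087,"tz":0,"wx":0,"wy":0,"wz":0,"gripper":0}
    - {"tx":-0.0038,"ty":-0.0087,"tz":0,"wx":0,"wy":0,"wz":0,"gripper":0}
    - {"tx":-0.0038,"ty":-0.0087,"tz":0,"wx":0,"wy":0,"wz":0,"gripper":0}
    - {"tx":-0.0038,"ty":-0.0087,"tz":0,"wx":0,"wy":0,"wz":0,"gripper":0}
    - {"tx":-0.0038,"ty":-0.0087,"tz":0,"wx":0,"wy":0,"wz":0,"gripper":0}
    - {"tx":-0.0038,"ty":-0.0087,"tz":0,"wx":0,"wy":0,"wz":0,"gripper":0}

```text
time: 13.85
ee_pos: [623.8, -97.4, 180.1]
eef_rot: [[-0.983, 0.183, 0.0], [0.183, 0.983, -0.0], [-0.0, -0.0, -1.0]]
contact_force: [0.6, -0.3, -4.6]
finger_gap: 0.125
gripper_force: 59.5
```

Call:
play_rows:
  rows:
    - {"tx":-0.0038,"ty":-0.0087,"tz":0,"wx":0,"wy":0,"wz":0,"gripper":0}
    - {"tx":-0.0038,"ty":-0.0087,"tz":0,"wx":0,"wy":0,"wz":0,"gripper":0}
    - {"tx":-0.0038,"ty":-0.0087,"tz":0,"wx":0,"wy":0,"wz":0,"gripper":0}
    - {"tx":-0.0038,"ty":-0.0087,"tz":0,"wx":0,"wy":0,"wz":0,"gripper":0}
    - {"tx":-0.003,"ty":-0.007,"tz":0,"wx":0,"wy":0,"wz":0,"gripper":0}
    - {"tx":-0.0023,"ty":-0.0052,"tz":0,"wx":0,"wy":0,"wz":0,"gripper":0}
    - {"tx":-0.0015,"ty":-0.0035,"tz":0,"wx":0,"wy":0,"wz":0,"gripper":0}
    - {"tx":-0.0008,"ty":-0.0017,"tz":0,"wx":0,"wy":0,"wz":0,"gripper":0}
    - {"tx":0,"ty":0,"tz":0,"wx":0,"wy":0,"wz":0,"gripper":0}
    - {"tx":0,"ty":0,"tz":0,"wx":0,"wy":0,"wz":0,"gripper":0}

```text
time: 14.85
ee_pos: [601.5, -148.2, 180.2]
eef_rot: [[-0.983, 0.183, 0.0], [0.183, 0.983, 0.0], [-0.0, 0.0, -1.0]]
contact_force: [0.0, 0.5, -3.5]
finger_gap: 0.128
gripper_force: 59.5
```

Call:
play_rows:
  rows:
    - {"tx":0,"ty":0,"tz":-0.001,"wx":0,"wy":0,"wz":0,"gripper":0}
    - {"tx":0,"ty":0,"tz":-0.003,"wx":0,"wy":0,"wz":0,"gripper":0}
    - {"tx":0,"ty":0,"tz":-0.004,"wx":0,"wy":0,"wz":0,"gripper":0}
    - {"tx":0,"ty":0,"tz":-0.004,"wx":0,"wy":0,"wz":0,"gripper":0}
    - {"tx":0,"ty":0,"tz":-0.003,"wx":0,"wy":0,"wz":0,"gripper":0}
    - {"tx":0,"ty":0,"tz":-0.002,"wx":0,"wy":0,"wz":0,"gripper":0}
    - {"tx":0,"ty":0,"tz":-0.001,"wx":0,"wy":0,"wz":0,"gripper":0}
    - {"tx":0,"ty":0,"tz":0,"wx":0,"wy":0,"wz":0,"gripper":0}
    - {"tx":0,"ty":0,"tz":0,"wx":0,"wy":0,"wz":0,"gripper":0}

```text
time: 15.75
ee_pos: [601.4, -148.8, 162.2]
eef_rot: [[-0.983, 0.183, 0.0], [0.183, 0.983, -0.0], [-0.0, -0.0, -1.0]]
contact_force: [-0.2, 0.7, -4.3]
finger_gap: 0.123
gripper_force: 59.5
```

```bash
python3 - <<'E'
from h import *
import pickle
s=read_state();S=camera("scene");D=camera("side");W=camera("wrist");pickle.dump((s,S,D,W),open("p4.pkl","wb"))
save(S,"S4");save(D,"D4");save(W,"W4")
R=np.array(s["eef_rot"]);dx=R[:,1]*[1,1,0]
print(s["time"],s["ee_pos"].round(1),s["contact_force"].round(1),s["ft_torque"].round(2),R.round(3).tolist())
u=s["ee_pos"][2]-65.5
tip=s["ee_pos"]-80*dx;tip[2]=u+27.5
print("tip",tip.round(1),"underside",u)
for n,c in(("S",S),("D",D)):
    print(n,"tip px",proj(c,tip).round(),"rim px",proj(c,[587,-228,85]).round(),"ball exp",proj(c,[*s["ee_pos"][:2],u+21.5]).round())
    h=cv2.cvtColor(c["color"],cv2.COLOR_RGB2HSV);m=cv2.inRange(h,(100,140,40),(125,255,255))
    # grey ball blob: low saturation pixels within 25px of expected
    e=proj(c,[*s["ee_pos"][:2],u+21.5]);g=(h[...,1]<90).astype(np.uint8);x,y=e.astype(int);sub=g[y-18:y+18,x-18:x+18]
    N,_,st,ce=cv2.connectedComponentsWithStats(sub);print([(ce[i]+[x-18,y-18]).round(1).tolist()+[int(st[i,4])] for i in range(1,N) if st[i,4]>15])
E
```

```text
15.75 [ 601.4 -148.8  162.2] [-0.2  0.7 -4.3] [0.01 0.05 0.04] [[-0.983, 0.183, 0.0], [0.183, 0.983, -0.0], [-0.0, -0.0, -1.0]]
tip [ 586.8 -227.4  124.2] underside 96.73857242560405
S tip px [229. 220.] rim px [230. 232.] ball exp [256. 204.]
[[266.5, 189.0, 21], [255.6, 203.7, 144]]
D tip px [308. 163.] rim px [308. 177.] ball exp [293. 185.]
[[293.3, 185.0, 147]]
```

Call:
play_rows:
  rows:
    - {"tx":0,"ty":0,"tz":-0.001,"wx":0,"wy":0,"wz":0,"gripper":0}
    - {"tx":0,"ty":0,"tz":-0.002,"wx":0,"wy":0,"wz":0,"gripper":0}
    - {"tx":0,"ty":0,"tz":-0.001,"wx":0,"wy":0,"wz":0,"gripper":0}
    - {"tx":0,"ty":0,"tz":0,"wx":0,"wy":0,"wz":0,"gripper":0}
    - {"tx":0,"ty":0,"tz":0,"wx":0,"wy":0,"wz":0,"gripper":0}
    - {"tx":0,"ty":0,"tz":0,"wx":0,"wy":0,"wz":0,"gripper":0}
    - {"tx":0,"ty":0,"tz":0,"wx":0,"wy":0,"wz":0,"gripper":0}
    - {"tx":0,"ty":0,"tz":0,"wx":0,"wy":0,"wz":0,"gripper":0}

```text
time: 16.7
ee_pos: [601.4, -148.7, 158.2]
eef_rot: [[-0.983, 0.183, 0.0], [0.183, 0.983, 0.0], [-0.0, 0.0, -1.0]]
contact_force: [-0.1, 0.9, -3.1]
finger_gap: 0.13
gripper_force: 59.5
```

```bash
python3 - <<'E'
from h import *
import pickle
s=read_state();D=camera("side");S=camera("scene");R=np.array(s["eef_rot"]);y=R[:,1]
print(s["time"],s["ee_pos"].round(1),s["contact_force"].round(1),np.abs(s["qd"]).max().round(2))
u=s["ee_pos"][2]-65.5;c0=np.array([*s["ee_pos"][:2],u]);perp=np.array([-y[1],y[0],0])
for n,c in(("S",S),("D",D)):
    h=cv2.cvtColor(c["color"],cv2.COLOR_RGB2HSV);m=cv2.inRange(h,(105,140,40),(125,255,255))
    a,b=proj(c,c0+[0,0,30]-40*y),proj(c,c0+[0,0,30]-110*y)
    L=[80-0 if 0 else d for d in range(40,111,2) if m[tuple(proj(c,c0+[0,0,27.5]-d*y).round().astype(int)[::-1])]]
    print(n,"blue along spout axis, mm from centre:",L[:1],L[-1:],len(L))
    e=proj(c,c0+[0,0,21.5]);g=(h[...,1]<90).astype(np.uint8);x,yy=e.astype(int);N,_,st,ce=cv2.connectedComponentsWithStats(g[yy-12:yy+12,x-12:x+12])
    print(" ball",e.round(1),[(ce[i]+[x-12,yy-12]).round(1).tolist() for i in range(1,N) if st[i,4]>60])
    # mug base compared with the start picture (lower half)
    c1=pickle.load(open({"S":"scene","D":"side"}[n]+".pkl","rb"));p=proj(c,[587,-228,12]).astype(int)
    q=lambda k:k["color"][p[1]-4:p[1]+22,p[0]-22:p[0]+22].astype(int);print(" mug diff",np.abs(q(c)-q(c1)).mean().round(1))
E
```

```text
16.7 [ 601.4 -148.7  158.2] [-0.1  0.9 -3.1] 0.34
S blue along spout axis, mm from centre: [40] [80] 21
 ball [256.  204.9] [[255.9, 204.9]]
 mug diff 3.1
D blue along spout axis, mm from centre: [40] [76] 19
 ball [293.  186.5] [[293.4, 186.4]]
 mug diff 32.4
```

```bash
python3 -c "
from rig import close_job
print(close_job())"
```

```text
the job is handed in; nothing more can be done
None
```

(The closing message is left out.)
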